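# Set the packet coder to yellow and stamp

### The job

On the grey packet coder, flick the clicking colour wheel round with a fingertip on its edge, clockwise as seen from above, until the yellow tooth rests at the orange pointer, without letting it run past. Only then press the red plunger beside it fully down and let it come back up. Push gently, lift nothing, and leave the jars and other things around the coder where they stand.

Things in the scene. Friction and masses are not known exactly. Their poses are not given: they have to be found in the camera images.
- coder: Packet coder, fixed: a grey housing 190 mm (its x) by 300 mm (its y), flat deck 50 mm above the counter. Origin: centre of its underside. Its +x points to the side away from the robot, +y to its left, +z up. On the deck: colour wheel (centre x 0, y +75 mm), orange pointer beyond the wheel (+x side), red plunger (x 0, y -85 mm).
- code_wheel (a joint): Wheel angle, rad: 0 with the yellow tooth at the pointer, growing clockwise seen from above. One click is pi/3; it starts two to four clicks short of 0. A sprung click stop holds it at each click: pushing a tooth past half a click (30 degrees) takes at most about 5 N at the tooth, then the wheel jumps to the next click by itself. End stops at -5.2 and +1.3.
- wheel_hub (a point): Wheel centre, at the height of the teeth's upper face (84 mm above the counter). The wheel lies flat on an upright axis: grey hub of 29 mm radius, a nut 6 mm higher in the middle, six straight teeth out to 56 mm radius, 12 mm wide, 16 mm thick, 18 mm of air between them and the deck. Counter-clockwise from above: yellow, red, blue, white, green, black.
- yellow_tooth (a point): Outer end of the yellow tooth, on its upper face, 56 mm from the wheel centre; it turns with the wheel. At every click one tooth points along the coder's +x (at the pointer) and one along -x (to the front), the others 60 degrees apart, with open gaps between. On the front (-x) side, clockwise means the teeth move to the coder's +y.
- pointer_tip (a point): Tip of the orange pointer, 76 mm above the counter, straight beyond the wheel centre along the coder's +x, 57 mm from it; the pointer is 28 mm tall and reaches 36 mm further out.
- stamp_top (a point): Centre of the top of the red round plunger, 36 mm across, in a black housing; it is pressed straight down.
- stamp (a joint): Travel of the plunger in m: 0 up, 0.008 fully down. A spring needs about 6 N to push it fully down and brings it back up.
- spice_jar: Bystander, loose: amber jar with a red cap, 54 mm across, 85 mm tall. Origin: centre of its underside.
- spice_tin: Bystander, loose: yellow and brass tin, 64 mm across, 75 mm tall. Origin: centre of its underside.
- garlic: Bystander, loose: white garlic bulb, 50 mm across, 52 mm tall. Origin: centre of its underside.
- packet_box: Bystander, loose: cardboard box, 85 x 55 x 35 mm. Origin: centre of its underside.
- sample_bowl: Bystander, loose: blue bowl, 90 mm across, 45 mm tall. Origin: centre of its underside.
- scoop: Bystander, loose: steel spoon with a handle, lying flat. Origin: centre of its underside.
- oil_bottle: Bystander, loose: green bottle, 60 mm across, 190 mm tall. Origin: centre of its underside.

How it is judged:
On the way, in this order (a step that is already met when the one before it is completed fails the run):
1. the wheel rests with its yellow tooth at the pointer (value of joint code_wheel between -0.15 and 0.15 rad and contact force between the fingers and code_wheel below 0.2 N), for 0.3 s.
2. the plunger is pressed fully down (value of joint stamp above 0.0065 m), for 0.05 s.
At the end, for the whole second after the job is handed in: The yellow tooth is at the pointer (wheel within 0.15 rad of 0), the plunger is back up (less than 2 mm down), and every bystander is within 30 mm of where it stood (value of joint code_wheel between -0.15 and 0.15 rad and value of joint stamp below 0.002 m and distance of each of spice_jar, spice_tin, garlic, packet_box, sample_bowl, scoop, oil_bottle from where it was at the start of the episode below 0.03 m); the robot touches nothing.
It fails at once if the wheel runs more than half a click past yellow (value of joint code_wheel above 0.55 rad).
It fails at once if the plunger is pressed while the wheel is not at yellow (value of joint stamp above 0.004 m and (value of joint code_wheel below -0.2 rad or value of joint code_wheel above 0.2 rad)).
It fails at once if the wheel is forced (more than 30 N) (contact force between any of the fingers, the arm and code_wheel above 30 N).
It fails at once if the plunger is struck (more than 50 N) (contact force between any of the fingers, the arm and stamp above 50 N).
It fails at once if a bystander is pushed away, tipped over or lifted (distance of any of spice_jar, spice_tin, garlic, packet_box, sample_bowl, scoop, oil_bottle from where it was at the start of the episode above 0.03 m or angle between any of spice_jar, spice_tin, garlic, packet_box, sample_bowl, scoop, oil_bottle's own z axis and vertical above 0.5 rad or height (world z) of any of spice_jar, spice_tin, garlic, packet_box, sample_bowl, scoop, oil_bottle above 0.015 m).
It also fails if it takes over 61 s, if anything falls off the work surface, if the arm or the gripper's body presses on something with over 40 N, if the wrist force passes 120 N, or if a joint passes its speed limit or range.

### The arm

A 7-joint arm with a two-finger parallel gripper is mounted at the origin on the work surface. World frame = base frame: x ahead of the robot, y to its left, z up, the work surface at z = 0. Lengths are in m, angles in rad, forces in N, time in s.
With the tool pointing down it reaches from about 0.4 to 0.85 m from the base axis. Payload 4.5 kg.
Tool frame: the origin (TCP) lies at the very end of the fingers, on their centre line; the grasp point (between the pads) lies 19 mm behind it; x points along the fingers, y is the direction in which the jaws open and shut, and the axes are right-handed (so a half turn about x gives the same grasp; the last joint's range is limited). The gripper opens to 88 mm and grips with 3 to 60 N. Pads are 18 mm wide; open, the fingers measure 123 mm over their backs; the gripper's body (75 mm by 187 mm) begins 45 mm behind the grasp point.
Start: joints at [1.227, 0.689, -0.195, 1.565, 0.157, 0.902, -0.215], TCP at [0.231, -0.581, 0.239] pointing down, gripper open.
Joint ranges: [-3.01, 3.01], [-0.46, 2.08], [-1.47, 1.51], [0.13, 2.56], [-1, 4.14], [0.04, 2.09], [-2.66, 2.66]. Speed limits (rad/s): [2.57, 2.57, 3.14, 3.14, 3.14, 3.14, 3.14].

### API

Orientations are given as a unit quaternion [x, y, z, w].
In Python, from bench import arm gives the robot as it stands. The module is installed in compiled form; this text tells all that it offers.
- The arm moves only by the shell command python3 -m handwheel 'ROWS' [FORCE]. ROWS is JSON, a list of rows, each a list of 3 entries, a list of its own where there are three numbers: the shift along the world's x, y, z in m, then the turn, a rotation vector about the world's x, y, z in rad, then the finger opening in m, from 0 to 0.0881. A call has 1 to 12 rows; each row shifts and turns the commanded pose from where the row before left it; what a row does not reach is not made up. A row lasts 1/8 s, in which the tool goes at most 62.5 mm and 10.7 degrees, less where a joint would pass 70% of its speed; a pose out of reach is approached as far as the arm can. A call with a gripper value outside its range is refused whole. The fingers move at their own pace and stop on an object; FORCE is the grip in N (left out, the last holds). Time passes only in rows, so rows that do not move let the fingers close. It gives the time, the measured TCP pose, the force and the opening at its end, in the units of the state.
- arm.sense(): the state, without advancing time (a new reading comes with each control period).
- arm.get_image(name): name is "side" or "top"; returns the picture (400x640x3 uint8, blue, green, red); there is no depth.
- arm.camera_model(name): a dict with "intrinsics" (3x3 intrinsics, pixels), "world_from_camera" (4x4, takes a point from camera to world coordinates). Camera axes: x right, y down, z forward; pixel columns grow to the right and rows downward; lengths in m; the calibration is good to about 2 mm. A picture is of the moment at which its call begins. camera_model takes no time and is no camera call.
- arm.job_done(): hands the job in, once; it reports no verdict.
Trained networks look in the newest picture that a camera, given by its name, has taken for a name from the list of things; names that differ only in an ending like _2 or _b are one class to them, and where a whole thing is asked for, a point or a joint stands for the part that bears it (a point fixed in the world has none). Each returns a list of dicts, best first, with "score" (0 to 1); they miss things now and then, are a little off and sometimes report something else, mostly with a low value. They report only what shows in the picture. A call takes as long as a camera call.
- arm.spot_in(camera, name): "location" ([row, column] as shares, 0 to 1, of the picture: columns of its width, rows of its height, amid what is visible of it).
- arm.pinpoint(camera, name): "location" ([row, column] as shares, 0 to 1, of the picture: columns of its width, rows of its height: a listed point, or the origin of a listed thing).
The state is a dict: "time": time; "q": joint angles; "qd": joint speeds; "joint_torque": joint torques, N m; "position": TCP position; "orientation": TCP orientation; "contact_force": force on the tool from outside, world axes, zero at the start; "wrist_torque": the same for the moment, N m; "finger_gap": finger opening in m.
Only numpy, scipy, OpenCV 4.12 (cv2) and the standard library are available. Lean on these libraries where they do the work, as an engineer would, in place of code of your own. Each camera call takes 0.05 s, during which the arm holds its last target. There are 200 camera calls.

## Working session

There is one attempt and no reset: what is moved stays moved. The work goes in short steps, Python scripts to look and compute and a shell command to move; the robot and the scene stay as the last step left them, time stands still between calls to the robot, and variables do not carry over. Pictures are saved under pics/ and viewed, about 8 in all and at most 12, crops included, and the job is handed in when it is done.

```bash
mkdir -p pics; cat > h.py <<'E'
import numpy as np, cv2
from bench import arm
def ray(cam,loc):
    m=arm.camera_model(cam);K=np.array(m["intrinsics"]);T=np.array(m["world_from_camera"])
    d=T[:3,:3]@np.linalg.inv(K)@np.array([loc[1]*640,loc[0]*400,1]);return T[:3,3],d
def onz(cam,loc,z):
    o,d=ray(cam,loc);return o+d*(z-o[2])/d[2]
def px(cam,p):
    m=arm.camera_model(cam);K=np.array(m["intrinsics"]);T=np.linalg.inv(np.array(m["world_from_camera"]))
    c=K@(T[:3,:3]@np.array(p)+T[:3,3]);return c[:2]/c[2]
def tri(l1,l2):
    o1,d1=ray("top",l1);o2,d2=ray("side",l2)
    A=np.stack([d1,-d2],1);s=np.linalg.lstsq(A,o2-o1,rcond=None)[0]
    a=o1+s[0]*d1;b=o2+s[1]*d2;return (a+b)/2,np.linalg.norm(a-b)
E
python3 - <<'E'
from h import *
np.set_printoptions(precision=4,suppress=True)
for c in("top","side"): cv2.imwrite(f"pics/{c}0.png",arm.get_image(c))
for n,z in [("wheel_hub",.084),("yellow_tooth",.084),("pointer_tip",.076),("stamp_top",None),("coder",0)]:
    t=arm.pinpoint("top",n);s=arm.pinpoint("side",n)
    print(n,[ (round(x["score"],2),np.round(x["location"],3)) for x in t[:2]],[(round(x["score"],2),np.round(x["location"],3)) for x in s[:2]])
    if t and z is not None: print("  top@z",onz("top",t[0]["location"],z))
    if s and z is not None: print("  side@z",onz("side",s[0]["location"],z))
    if t and s: print("  tri",tri(t[0]["location"],s[0]["location"]))
s=arm.sense();print(s["time"],s["position"],s["orientation"],s["finger_gap"])
E
```

```text
wheel_hub [(0.69, array([0.496, 0.49 ])), (0.2, array([0.494, 0.599]))] [(0.43, array([0.5  , 0.523]))]
  top@z [0.5771 0.071  0.084 ]
  side@z [0.5449 0.0265 0.084 ]
  tri (array([0.5508, 0.0583, 0.1113]), np.float64(0.048955563634184546))
yellow_tooth [(0.75, array([0.52 , 0.527])), (0.43, array([0.471, 0.4  ]))] [(0.64, array([0.501, 0.522]))]
  top@z [0.5533 0.0151 0.084 ]
  side@z [0.5449 0.0294 0.084 ]
  tri (array([0.5558, 0.0149, 0.0671]), np.float64(0.0003733240913528808))
pointer_tip [(0.65, array([0.428, 0.494]))] [(0.57, array([0.482, 0.473]))]
  top@z [0.6456 0.0649 0.076 ]
  side@z [0.6416 0.0567 0.076 ]
  tri (array([0.6411, 0.0627, 0.0816]), np.float64(0.0076267107139027105))
stamp_top [(0.57, array([0.498, 0.6  ]))] [(0.63, array([0.454, 0.546])), (0.15, array([0.428, 0.584]))]
  tri (array([ 0.5801, -0.0992,  0.0511]), np.float64(0.007279794415134611))
coder [(0.91, array([0.51 , 0.538]))] [(0.77, array([0.52 , 0.523]))]
  top@z [ 0.5741 -0.0055  0.    ]
  side@z [ 0.5759 -0.0162  0.    ]
  tri (array([ 0.5707, -0.0061,  0.0112]), np.float64(0.003948729577037808))
0.6 [ 0.2306 -0.5809  0.2388] [ 0.6945  0.1327 -0.6945  0.1328] 0.08792934356786476
```

View pics/top0.png

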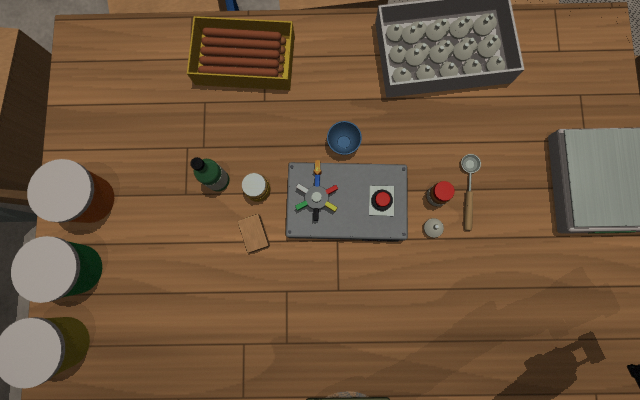

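View pics/side0.png

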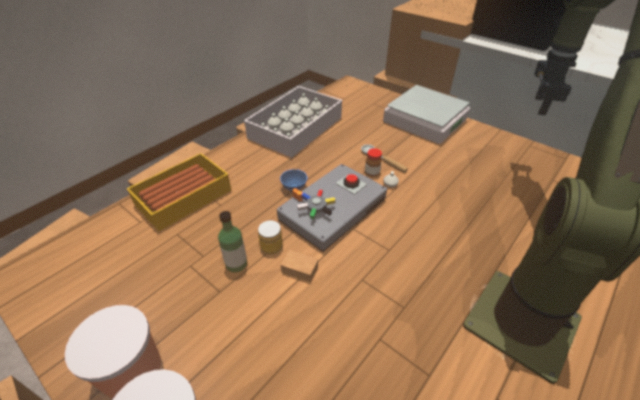

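The top view shows the coder with blue at the pointer (317,178), yellow at the lower right (331,207) and black at the front (315,214). So yellow needs 4 clockwise clicks. The plunger is at about (383,199). Next I'll refine the coder's pose.

```bash
python3 - <<'E'
from h import *
from scipy.spatial.transform import Rotation as R
np.set_printoptions(precision=4,suppress=True)
im=cv2.imread("pics/top0.png");hsv=cv2.cvtColor(im,cv2.COLOR_BGR2HSV)
reg=np.zeros(im.shape[:2],bool);reg[150:255,275:420]=1
H,S,V=[hsv[...,i].astype(int) for i in range(3)]
def cen(mask,z,n):
    r,c=np.nonzero(mask&reg); p=onz("top",[(np.mean(r)+.5)/400,(np.mean(c)+.5)/640],z);print(n,len(r),np.mean(c),np.mean(r),p);return p
col=np.arange(640)[None]+0*H
left=col<350
sat=S>130
cen(sat&(H>22)&(H<35)&left,.084,"yellow")
cen(sat&((H<6)|(H>172))&left,.084,"redT")
cen(sat&(H>100)&(H<130)&left,.084,"blue")
cen(sat&(H>50)&(H<85)&left,.084,"green")
cen(sat&(H>8)&(H<20)&left&(np.arange(400)[:,None]<176)&(col>300),.09,"orange")
cen(sat&((H<6)|(H>172))&~left,.07,"plunger")
g=((S<60)&(V>60)&(V<150)&reg).astype(np.uint8)
g=cv2.morphologyEx(g,cv2.MORPH_OPEN,np.ones((3,3)))
k,_=cv2.findContours(g,cv2.RETR_EXTERNAL,cv2.CHAIN_APPROX_NONE);k=max(k,key=cv2.contourArea)
b=cv2.boxPoints(cv2.minAreaRect(k));print(b)
P=np.array([onz("top",[(y+.5)/400,(x+.5)/640],.05) for x,y in b]);print(P,P.mean(0),np.linalg.norm(np.diff(P,axis=0),axis=1))
m=arm.camera_model("top");print(np.array(m["world_from_camera"])[:3,3])
s=arm.sense();print(R.from_quat(s["orientation"]).as_matrix())
c=cv2.resize(im[150:250,275:415],None,fx=5.5,fy=5.5,interpolation=cv2.INTER_CUBIC);cv2.imwrite("pics/crop1.png",c)
E
```

```text
yellow 72 328.7083333333333 201.26388888888889 [0.5682 0.0342 0.084 ]
redT 59 331.5762711864407 189.10169491525423 [0.5977 0.0267 0.084 ]
blue 54 316.962962962963 179.90740740740742 [0.621  0.0616 0.084 ]
green 60 301.03333333333336 205.13333333333333 [0.56   0.1006 0.084 ]
orange 572 322.6416083916084 157.09615384615384 [0.6759 0.047  0.09  ]
plunger 186 382.1720430107527 198.8763440860215 [ 0.5739 -0.0958  0.07  ]
[[285.6575 236.4639]
 [287.1207 161.8455]
 [408.4074 164.2237]
 [406.9443 238.8421]]
[[ 0.4881  0.1411  0.05  ]
 [ 0.6757  0.1371  0.05  ]
 [ 0.6638 -0.167   0.05  ]
 [ 0.4774 -0.1549  0.05  ]] [ 0.5762 -0.0109  0.05  ] [0.1877 0.3044 0.1868]
[0.4094 0.0334 1.1119]
[[ 0.0001  0.3689 -0.9295]
 [-0.0001 -0.9295 -0.3689]
 [-1.      0.0001 -0.    ]]
```

View pics/crop1.png

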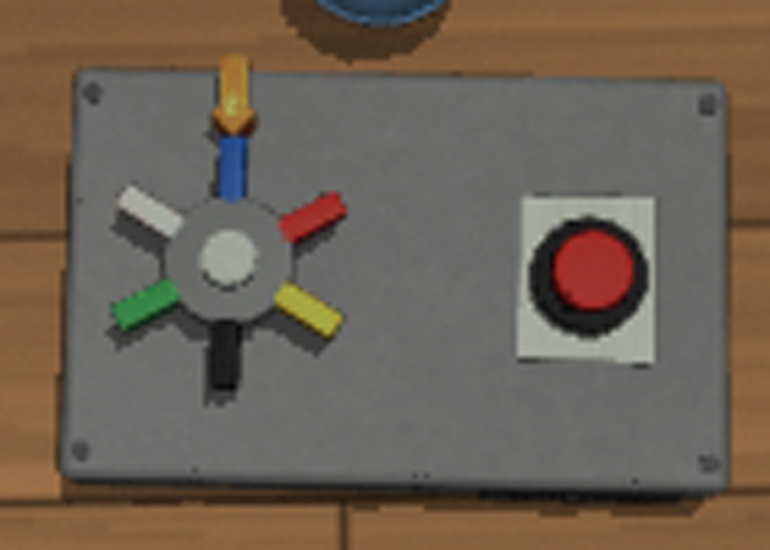

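```bash
python3 - <<'E'
from h import *
np.set_printoptions(precision=4,suppress=True)
w=lambda x,y,z:onz("top",[(y/5.5+150)/400,(x/5.5+275)/640],z)
a=w(233,135,.084);b=w(224,390,.084);r=w(345,203,.084);g=w(113,318,.084);y=w(341,322,.084);wh=w(118,196,.084)
for p,q in((a,b),(r,g),(y,wh)):print((p+q)/2,np.linalg.norm(p-q),np.degrees(np.arctan2(*(p-q)[1::-1])))
for z in(.06,.07,.08,.09):print(z,w(593,270,z))
print("ring",w(588,278,.06))
C=np.array([w(*p,.05) for p in((75,70),(727,82),(727,487),(64,473))]);print(C,C.mean(0))
E
```

```text
[0.579  0.0644 0.084 ] 0.1129474927812079 -2.734880540603102
[0.5795 0.064  0.084 ] 0.11324045003720358 -64.3114386817015
[0.5803 0.0642 0.084 ] 0.11257573660929798 -120.75497966287354
0.06 [ 0.5762 -0.0974  0.06  ]
0.07 [ 0.5746 -0.0961  0.07  ]
0.08 [ 0.573  -0.0949  0.08  ]
0.09 [ 0.5714 -0.0937  0.09  ]
ring [ 0.5726 -0.095   0.06  ]
[[ 0.6747  0.1345  0.05  ]
 [ 0.6634 -0.1627  0.05  ]
 [ 0.4793 -0.1544  0.05  ]
 [ 0.4905  0.14    0.05  ]] [ 0.577  -0.0106  0.05  ]
```

```bash
python3 -m handwheel '[[[0.024,0.052,0],[0,0,0.096],0],[[0.024,0.052,0],[0,0,0.096],0],[[0.024,0.052,0],[0,0,0.096],0],[[0.024,0.052,0],[0,0,0.096],0],[[0.024,0.052,0],[0,0,0.096],0],[[0.024,0.052,0],[0,0,0.096],0],[[0.024,0.052,0],[0,0,0.096],0],[[0.024,0.052,0],[0,0,0.096],0],[[0.024,0.052,0],[0,0,0.096],0],[[0.024,0.052,0],[0,0,0.096],0],[[0.024,0.052,0],[0,0,0.096],0],[[0.024,0.052,0],[0,0,0.094],0]]' 10; python3 -m handwheel '[[[0,0,0],[0,0,0],0],[[0,0,0],[0,0,0],0]]'
```

```text
time: 2.1
position: [0.5194, 0.0447, 0.239]
orientation: [0.51, 0.49, -0.51, 0.49]
contact_force: [1.2, -0.5, 0.3]
finger_gap: 0.0005
time: 2.35
position: [0.5182, 0.0422, 0.2385]
orientation: [-0.51, -0.489, 0.511, -0.489]
contact_force: [-0.6, -0.8, -0.2]
finger_gap: 0.0006
```

```bash
python3 -m handwheel '[[[0,0,-0.04],[0,0,0],0],[[0,0,-0.04],[0,0,0],0],[[0,0,-0.04],[0,0,0],0],[[0,0,-0.02],[0,0,0],0],[[0,0,0],[0,0,0],0]]'
python3 - <<'E'
from h import *
im=arm.get_image("top");cv2.imwrite("pics/crop2.png",cv2.resize(im[150:250,275:415],None,fx=5.5,fy=5.5,interpolation=cv2.INTER_CUBIC))
im=arm.get_image("side");cv2.imwrite("pics/crop3.png",cv2.resize(im[150:250,260:400],None,fx=5.5,fy=5.5,interpolation=cv2.INTER_CUBIC))
E
```

```text
time: 2.98
position: [0.5171, 0.0407, 0.0977]
orientation: [-0.51, -0.489, 0.513, -0.488]
contact_force: [0.4, 0.2, 1.1]
finger_gap: 0.0009
```

View pics/crop3.png

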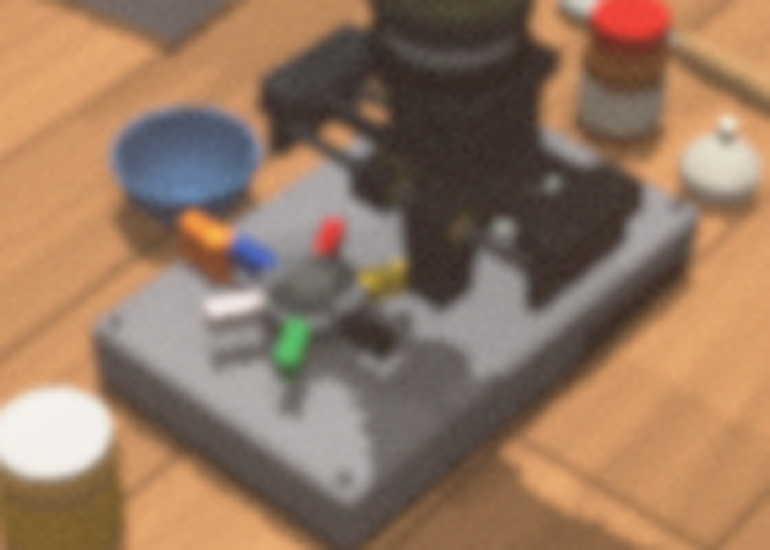

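The side crop shows the closed fingertips at about (440,290), over the deck in the gap between yellow (385,278) and black (370,335), clear of both. I'll lower and push one click.

```bash
python3 -m handwheel '[[[0.002,0,-0.016],[0,0,0],0],[[0,0,-0.016],[0,0,0],0],[[0,0,0],[0,0,0],0]]'; python3 -m handwheel '[[[0,0.005,0],[0,0,0],0],[[0,0.005,0],[0,0,0],0],[[0,0.005,0],[0,0,0],0],[[0,0.004,0],[0,0,0],0],[[0,0.004,0],[0,0,0],0],[[0.001,0.004,0],[0,0,0],0],[[0,0.004,0],[0,0,0],0],[[0,0.004,0],[0,0,0],0],[[0.001,0.004,0],[0,0,0],0],[[0,0.004,0],[0,0,0],0],[[0,0,0],[0,0,0],0]]'
python3 - <<'E'
from h import *
im=arm.get_image("top");a=cv2.resize(im[160:220,285:345],(400,400),interpolation=cv2.INTER_CUBIC)
im=arm.get_image("side");b=cv2.resize(im[175:235,285:345],(400,400),interpolation=cv2.INTER_CUBIC)
cv2.imwrite("pics/p4.png",np.hstack([a,b]))
E
```

```text
time: 3.45
position: [0.5201, 0.0427, 0.066]
orientation: [-0.51, -0.489, 0.511, -0.489]
contact_force: [-0.5, 0.1, -0.0]
finger_gap: 0.0006
time: 4.82
position: [0.5226, 0.0882, 0.0668]
orientation: [0.511, 0.49, -0.509, 0.489]
contact_force: [-0.2, -0.3, 1.0]
finger_gap: 0.0006
```

View pics/p4.png

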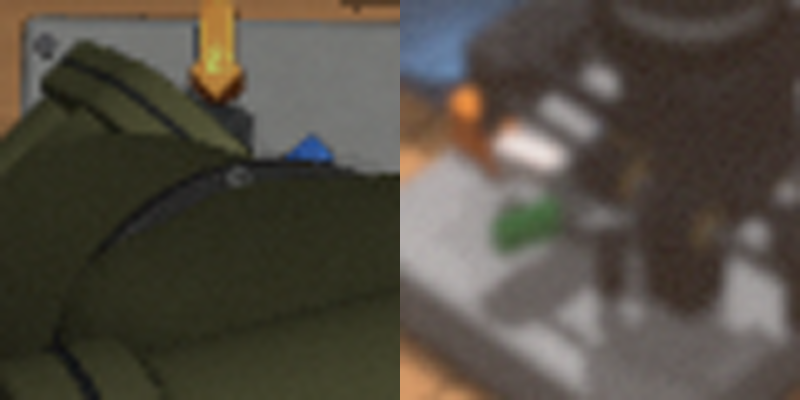

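One click worked: blue has moved clockwise off the pointer (top pane, 312,150) and white is now at it. I'll go round the outside and repeat.

```bash
python3 -m handwheel '[[[-0.024,0,0],[0,0,0],0],[[0,0,0],[0,0,0],0],[[0,-0.046,0],[0,0,0],0],[[0,0,0],[0,0,0],0],[[0.022,0,0],[0,0,0],0],[[0,0,0],[0,0,0],0]]'; python3 -m handwheel '[[[0,0.005,0],[0,0,0],0],[[0,0.005,0],[0,0,0],0],[[0,0.005,0],[0,0,0],0],[[0,0.004,0],[0,0,0],0],[[0,0.004,0],[0,0,0],0],[[0.001,0.004,0],[0,0,0],0],[[0,0.004,0],[0,0,0],0],[[0,0.004,0],[0,0,0],0],[[0.001,0.004,0],[0,0,0],0],[[0,0.004,0],[0,0,0],0],[[0,0,0],[0,0,0],0]]'
python3 -m handwheel '[[[-0.024,0,0],[0,0,0],0],[[0,0,0],[0,0,0],0],[[0,-0.044,0],[0,0,0],0],[[0,0,0],[0,0,0],0]]'
python3 - <<'E'
from h import *
im=arm.get_image("top");a=cv2.resize(im[160:220,285:345],(400,400),interpolation=cv2.INTER_CUBIC)
im=arm.get_image("side");b=cv2.resize(im[175:235,285:345],(400,400),interpolation=cv2.INTER_CUBIC)
cv2.imwrite("pics/p5.png",np.hstack([a,b]))
E
```

```text
time: 5.68
position: [0.523, 0.0408, 0.0669]
orientation: [0.512, 0.488, -0.51, 0.489]
contact_force: [-0.5, 0.8, 0.1]
finger_gap: 0.0004
time: 7.05
position: [0.5228, 0.0852, 0.0669]
orientation: [0.511, 0.49, -0.509, 0.489]
contact_force: [-0.2, -0.4, 0.6]
finger_gap: 0.0006
time: 7.55
position: [0.4993, 0.035, 0.0667]
orientation: [-0.511, -0.487, 0.513, -0.488]
contact_force: [-0.6, 0.3, -0.1]
finger_gap: 0.0006
```

View pics/p5.png

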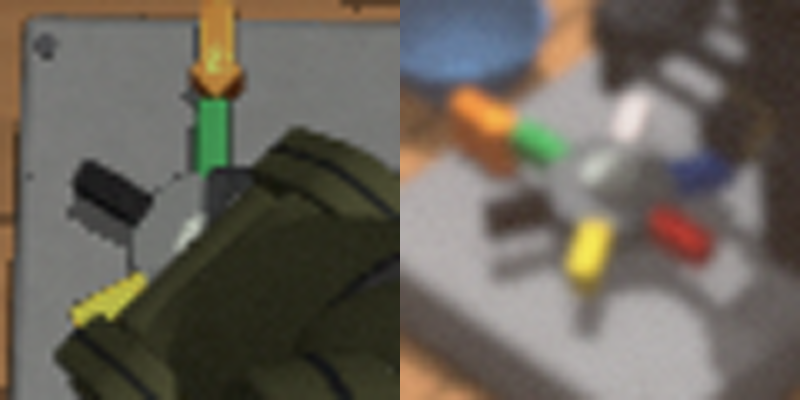

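Green is at the pointer (top pane, 212,130) and yellow at the lower left (110,298). Two clicks are done and two remain.

```bash
python3 -m handwheel '[[[0.022,0.002,0],[0,0,0],0],[[0,0,0],[0,0,0],0]]'; python3 -m handwheel '[[[0,0.005,0],[0,0,0],0],[[0,0.005,0],[0,0,0],0],[[0,0.005,0],[0,0,0],0],[[0,0.004,0],[0,0,0],0],[[0,0.004,0],[0,0,0],0],[[0.001,0.004,0],[0,0,0],0],[[0,0.004,0],[0,0,0],0],[[0,0.004,0],[0,0,0],0],[[0.001,0.004,0],[0,0,0],0],[[0,0.004,0],[0,0,0],0],[[0,0,0],[0,0,0],0]]'
python3 -m handwheel '[[[-0.024,0,0],[0,0,0],0],[[0,0,0],[0,0,0],0],[[0,-0.044,0],[0,0,0],0],[[0,0,0],[0,0,0],0]]'
python3 - <<'E'
from h import *
im=arm.get_image("top");a=cv2.resize(im[160:220,285:345],(400,400),interpolation=cv2.INTER_CUBIC)
im=arm.get_image("side");b=cv2.resize(im[175:235,285:345],(400,400),interpolation=cv2.INTER_CUBIC)
cv2.imwrite("pics/p6.png",np.hstack([a,b]))
E
```

```text
time: 7.9
position: [0.5227, 0.0429, 0.0669]
orientation: [0.512, 0.489, -0.509, 0.49]
contact_force: [0.1, 0.4, -0.7]
finger_gap: 0.0003
time: 9.28
position: [0.523, 0.0864, 0.0669]
orientation: [0.511, 0.49, -0.509, 0.489]
contact_force: [0.6, 0.5, -0.5]
finger_gap: 0.0001
time: 9.78
position: [0.4993, 0.0362, 0.0666]
orientation: [-0.511, -0.487, 0.513, -0.488]
contact_force: [0.5, -0.3, -0.4]
finger_gap: 0.0007
```

View pics/p6.png

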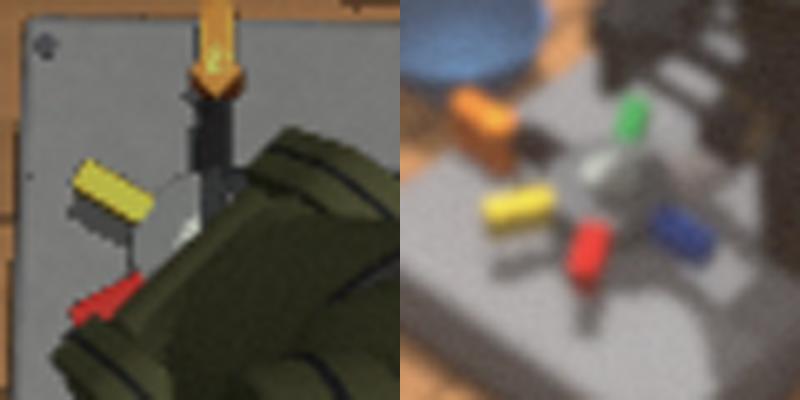

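Black is at the pointer (212,130) and yellow at the upper left (113,190), so one click is left. I'll push once more, then withdraw and lift.

```bash
python3 -m handwheel '[[[0.022,0.002,0],[0,0,0],0],[[0,0,0],[0,0,0],0]]'; python3 -m handwheel '[[[0,0.005,0],[0,0,0],0],[[0,0.005,0],[0,0,0],0],[[0,0.005,0],[0,0,0],0],[[0,0.004,0],[0,0,0],0],[[0,0.004,0],[0,0,0],0],[[0.001,0.004,0],[0,0,0],0],[[0,0.004,0],[0,0,0],0],[[0,0.004,0],[0,0,0],0],[[0.001,0.004,0],[0,0,0],0],[[0,0.004,0],[0,0,0],0],[[0,0,0],[0,0,0],0]]'
python3 -m handwheel '[[[-0.024,0,0],[0,0,0],0],[[0,0,0],[0,0,0],0],[[0,-0.044,0.02],[0,0,0],0],[[0,-0.03,0.04],[0,0,0],0],[[0,-0.03,0.02],[0,0,0],0],[[0,-0.03,0],[0,0,0],0],[[0,0,0],[0,0,0],0]]'
python3 - <<'E'
from h import *
im=arm.get_image("top");a=cv2.resize(im[160:220,285:345],(400,400),interpolation=cv2.INTER_CUBIC)
im=arm.get_image("side");b=cv2.resize(im[175:235,285:345],(400,400),interpolation=cv2.INTER_CUBIC)
cv2.imwrite("pics/p7.png",np.hstack([a,b]))
E
```

```text
time: 10.12
position: [0.5227, 0.044, 0.0669]
orientation: [0.512, 0.489, -0.509, 0.49]
contact_force: [0.1, 0.1, -1.6]
finger_gap: 0.0006
time: 11.5
position: [0.5228, 0.0872, 0.0668]
orientation: [0.511, 0.49, -0.509, 0.489]
contact_force: [0.1, 0.6, 0.0]
finger_gap: 0.0005
time: 12.38
position: [0.4994, -0.0518, 0.147]
orientation: [0.512, 0.487, -0.512, 0.488]
contact_force: [-0.1, 0.1, 0.3]
finger_gap: 0.0003
```

View pics/p7.png

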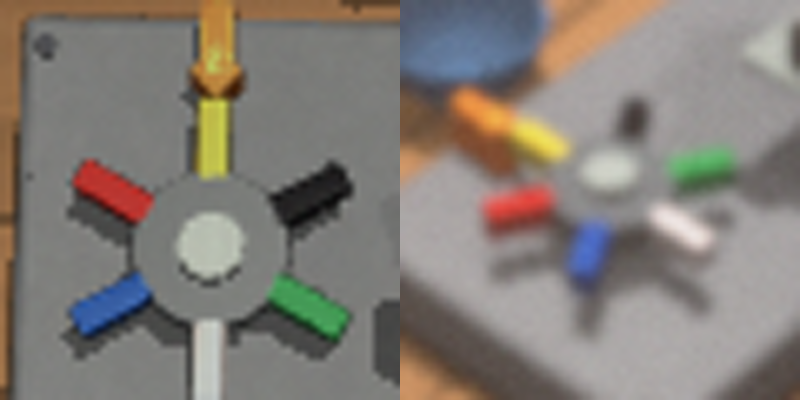

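Yellow rests at the pointer (top pane, 212,135), with white at the front. Next I'll move above the plunger.

```bash
python3 -m handwheel '[[[0.036,-0.021,0],[0,0,0],0],[[0.037,-0.021,0],[0,0,0],0],[[0,0,-0.03],[0,0,0],0],[[0,0,-0.015],[0,0,0],0],[[0,0,0],[0,0,0],0],[[0,0,0],[0,0,0],0]]'
python3 - <<'E'
from h import *
im=arm.get_image("side");b=cv2.resize(im[150:220,310:400],(771,600),interpolation=cv2.INTER_CUBIC)
cv2.imwrite("pics/p8.png",b)
print(arm.sense()["position"],arm.sense()["contact_force"])
E
```

```text
time: 13.22
position: [0.5718, -0.09, 0.1024]
orientation: [0.511, 0.489, -0.51, 0.49]
contact_force: [-0.6, -0.2, 0.1]
finger_gap: 0.0004
[ 0.57200847 -0.09024314  0.10261344] [0.30240073 0.65908628 0.4293713 ]
```

View pics/p8.png

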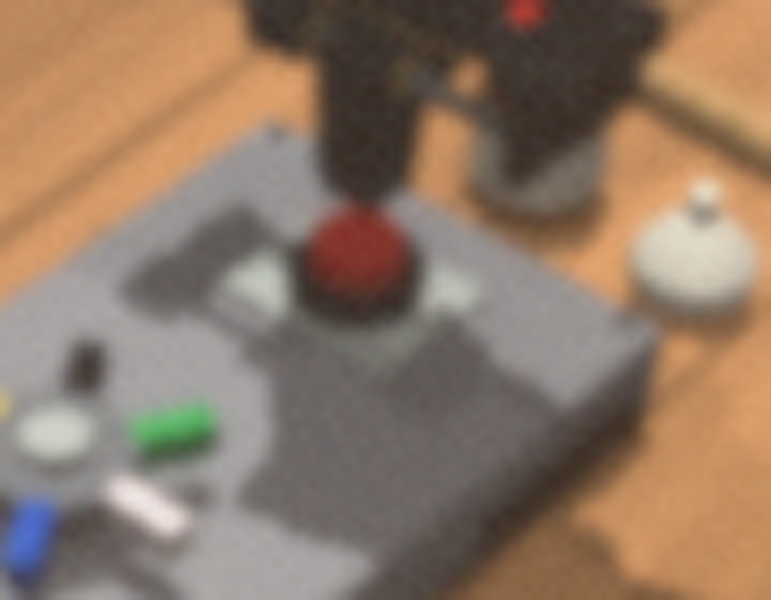

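The fingertip (365,195) is right above the red plunger (358,250). I'll correct y by 5 mm and go down gently.

```bash
python3 -m handwheel '[[[0.0005,-0.005,-0.006],[0,0,0],0],[[0,0,-0.006],[0,0,0],0],[[0,0,-0.004],[0,0,0],0],[[0,0,0],[0,0,0],0]]';python3 -m handwheel '[[[0,0,-0.003],[0,0,0],0],[[0,0,-0.003],[0,0,0],0],[[0,0,0],[0,0,0],0]]'; python3 -m handwheel '[[[0,0,-0.003],[0,0,0],0],[[0,0,0],[0,0,0],0]]'
```

```text
time: 13.78
position: [0.5718, -0.0958, 0.0853]
orientation: [-0.51, -0.489, 0.511, -0.489]
contact_force: [0.3, -0.3, -0.9]
finger_gap: 0.0005
time: 14.15
position: [0.5719, -0.0959, 0.0795]
orientation: [-0.51, -0.489, 0.511, -0.489]
contact_force: [0.1, -0.1, -0.6]
finger_gap: 0.0007
time: 14.4
position: [0.5723, -0.0959, 0.0769]
orientation: [0.511, 0.489, -0.511, 0.489]
contact_force: [-0.1, -0.3, 2.4]
finger_gap: 0.0001
```

Contact came at about z = 0.078.

```bash
python3 -m handwheel '[[[0,0,-0.003],[0,0,0],0],[[0,0,0],[0,0,0],0]]'; python3 -m handwheel '[[[0,0,-0.003],[0,0,0],0],[[0,0,0],[0,0,0],0]]'; python3 -m handwheel '[[[0,0,-0.002],[0,0,0],0],[[0,0,0],[0,0,0],0]]'
```

```text
time: 14.65
position: [0.5723, -0.0959, 0.0738]
orientation: [0.511, 0.489, -0.511, 0.489]
contact_force: [-1.0, 1.0, 4.9]
finger_gap: 0.0005
time: 14.9
position: [0.5723, -0.0959, 0.0708]
orientation: [0.511, 0.489, -0.51, 0.489]
contact_force: [-1.2, -0.4, 4.4]
finger_gap: 0.0002
time: 15.15
position: [0.5723, -0.0959, 0.0703]
orientation: [0.511, 0.489, -0.511, 0.49]
contact_force: [-3.9, 0.5, 16.7]
finger_gap: 0.0003
```

```bash
python3 -m handwheel '[[[0,0,-0.001],[0,0,0],0],[[0,0,0],[0,0,0],0],[[0,0,0],[0,0,0],0]]'
python3 - <<'E'
from h import *
im=arm.get_image("side");b=cv2.resize(im[150:220,310:400],(771,600),interpolation=cv2.INTER_CUBIC)
cv2.imwrite("pics/p9.png",b)
E
```

```text
time: 15.52
position: [0.5723, -0.0959, 0.0702]
orientation: [0.511, 0.488, -0.511, 0.49]
contact_force: [-4.3, 0.3, 23.9]
finger_gap: 0.0004
```

View pics/p9.png

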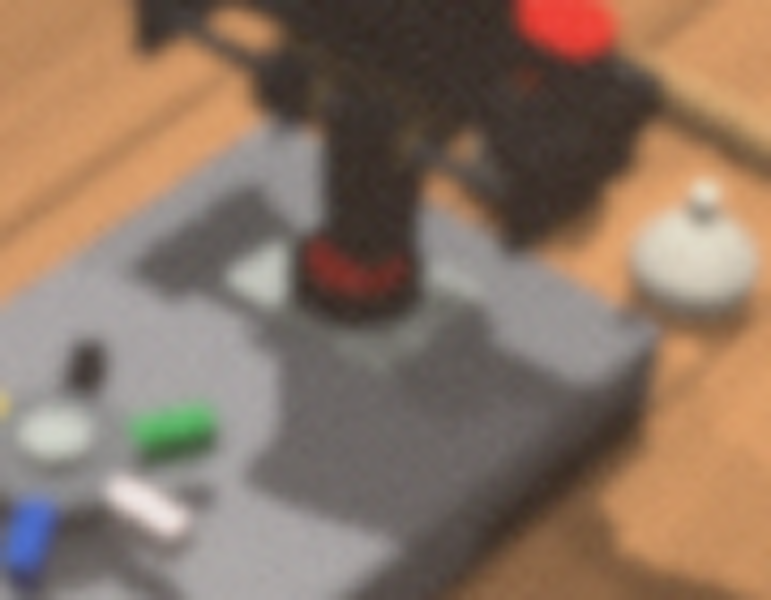

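The plunger is sunk, and a thin red rim still shows above the black housing (358,270). The fingers are therefore on the plunger at its stop, not on the housing. I'll let it up, retreat and check everything.

```bash
python3 -m handwheel '[[[0,0,0.006],[0,0,0],0],[[0,0,0.01],[0,0,0],0],[[0,0,0.04],[0,0,0],0],[[0,0,0.05],[0,0,0],0],[[-0.05,0,0.03],[0,0,0],0],[[-0.05,-0.02,0],[0,0,0],0],[[0,-0.05,0],[0,0,0],0],[[0,-0.05,0],[0,0,0],0],[[0,-0.05,0],[0,0,0],0],[[0,-0.05,0],[0,0,0],0],[[0,-0.05,0],[0,0,0],0],[[0,0,0],[0,0,0],0]]'
python3 - <<'E'
from h import *
im=arm.get_image("top");a=cv2.resize(im[110:270,180:500],(800,400),interpolation=cv2.INTER_CUBIC)
s=arm.get_image("side");b=cv2.resize(s[160:235,270:420],(400,200),interpolation=cv2.INTER_CUBIC)
o=np.zeros((600,800,3),np.uint8);o[:400]=a;o[400:,:400]=b
# pre-move view for comparison of bystanders
r=cv2.imread("pics/top0.png")[110:270,180:500];o[400:,400:]=cv2.resize(r,(400,200))
cv2.imwrite("pics/p10.png",o)
E
```

```text
time: 17.08
position: [0.4699, -0.3711, 0.2027]
orientation: [-0.512, -0.487, 0.514, -0.487]
contact_force: [-0.2, 0.4, 0.9]
finger_gap: 0.0008
```

View pics/p10.png

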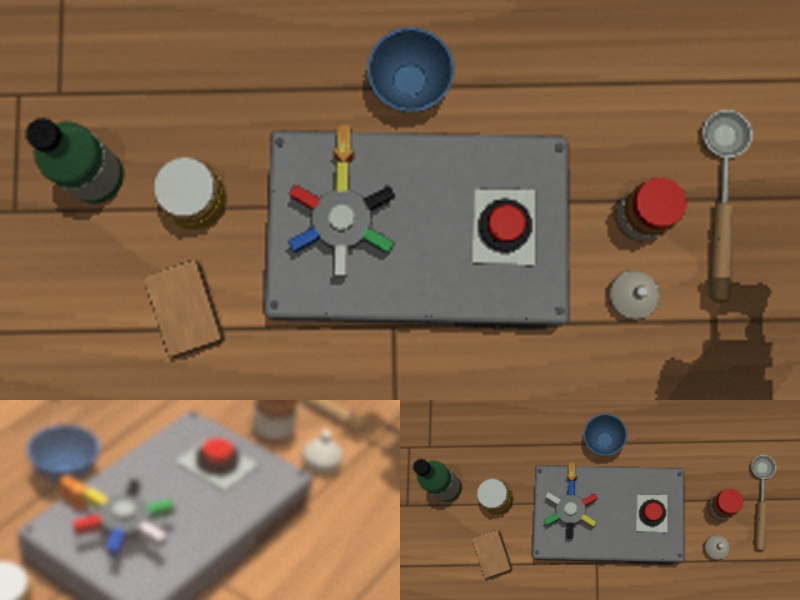

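Yellow is at the pointer (343,175), the plunger is back up (508,223), and the bystanders look unmoved next to the starting picture. The arm is clear, so I'm handing in.

```bash
python3 -c "
from bench import arm
print(arm.job_done())"
```

```text
the job is handed in; nothing more can be done
None
```

The job is handed in, and every check I made points to success, though the interface gives no verdict. I used about 17 s of the 61 s.

- **Wheel:** I turned it four clicks clockwise with the closed fingertips. I checked a picture after each click; the fourth showed yellow at the pointer, not past it.
- **Plunger:** I then pressed it about 8 mm to its hard stop, with at most 24 N measured at the wrist at the readings. Its travel isn't reported, so "fully down" rests on the stop, the force rise and a picture.
- **Last pictures:** yellow is at the pointer and the plunger is back up. The bystanders look unmoved against the starting picture; I judged that by eye and did not measure it. The arm is clear of everything.

No check failed. Early on, the network's wheel-hub position disagreed between the two cameras by about 5 cm. I used positions measured from the teeth in the top picture instead, which matched the given wheel size.

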